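# Roll the axle tube onto its line on the buggy base plate

## Task

Roll the aluminium axle tube across the buggy's plywood base plate with a fingertip on top of it, in as many strokes as you need, until it lies along the black axle line and right over it, with the line showing beyond both of its ends. Let it turn over as it goes instead of dragging it, and do not pick it up. Leave everything else on the plate and the bench where it is, and finish with the tube lying still and let go.

Things in the scene. Friction and masses are not known exactly. Their poses are not given: they have to be found in the camera images.
- tube: Axle tube: plain aluminium, 25 mm diameter, 160 mm long, about 80 g, loose on the base plate, 55 to 85 mm to either side of the axle line, within 3 degrees of parallel. Origin: its middle, on its axis (12.5 mm above the plate). y runs along it; z points up at first and turns as it rolls. A fingertip pressing lightly on top moves twice as far as the tube rolls; moved slowly, the tube stops with the finger.
- baseplate: Base plate: flat plywood, 340 mm (x) by 290 mm (y), 9 mm thick, screwed to the bench; a wheel notch (96 x 40 mm) in the middle of each 340 mm side. Origin: centre of its underside, 9 mm below its top face. The axle line is black, 3 mm wide, 209 mm long, from notch to notch along the plate's y axis at plate x = 0; four screw holes flank it. The tube rolls along plate x.
- holder: Bystander: black battery holder with two cells, 40 x 77 mm, 19 mm high, loose on the base plate, on the other side of the line from the tube. Origin at the centre of its underside.
- castor: Bystander: small black ball castor, 20 x 48 mm foot, 29 mm high, loose near a corner of the base plate. Origin at the centre of its underside.
- saddle_a: Bystander: steel pipe saddle (an arch with two feet), 62 x 16 mm, 28 mm high, loose on the base plate near its edge. Origin between its feet, at the underside.
- saddle_b: Bystander: a second pipe saddle like the first, near the opposite edge of the base plate.
- wheel_a: Bystander: black-tyred wheel, 66 mm in diameter, 29 mm high, lying flat on the bench left of the plate. Origin at the centre of its underside.
- wheel_b: Bystander: a second wheel like the first, also left of the plate.
- driver: Bystander: red-handled screwdriver lying on the bench right of the plate. Origin at the underside of its middle.
- spool: Bystander: spool of solder wire, 58 mm in diameter, 48 mm high, standing on the bench left of the plate. Origin at the centre of its underside.

How it is judged:
On the way:
1. the tube has rolled over by about half a turn (angle between tube's own z axis and vertical above 2.3 rad and height (world z) of tube below 0.0295 m).
At the end, for the whole second after the job is handed in: The tube lies still on the base plate, let go: its middle within 5 mm of the axle line, its direction within 5 degrees of the line, and its middle within 20 mm of the line's middle so that the line shows beyond both ends (x of tube in the frame of baseplate between -0.005 and 0.005 m and y of tube in the frame of baseplate between -0.02 and 0.02 m and angle between the y axis of tube and the y axis of baseplate, either way round below 0.09 rad and height (world z) of tube between 0.0175 and 0.0255 m and linear speed of tube below 0.01 m/s and contact force between each of the arm, the fingers and tube below 0.05 N); the robot touches nothing.
It fails at once if the tube is lifted off the plate (8 mm or more) (height (world z) of tube above 0.0295 m).
It fails at once if another thing on the plate or bench is moved by more than 15 mm (distance of any of holder, castor, saddle_a, saddle_b, wheel_a, wheel_b, driver, spool from where it was at the start of the episode above 0.015 m).
It also fails if it takes over 64 s, if anything falls off the work surface, if the arm or the gripper's body presses on something with over 40 N, if the wrist force passes 120 N, or if a joint passes its speed limit or range.

## Robot

A 6-joint arm with a two-finger parallel gripper is mounted at the origin on the work surface. World frame = base frame: x ahead of the robot, y to its left, z up, the work surface at z = 0. Lengths are in m, angles in rad, forces in N, time in s.
With the tool pointing down it reaches from about 0.375 to 0.9 m from the base axis. Payload 3.1 kg.
Tool frame: the origin (TCP) lies at the very end of the fingers, on their centre line; the grasp point (between the pads) lies 19 mm behind it; x points along the fingers, z is the direction in which the jaws open and shut, and the axes are right-handed (so a half turn about x gives the same grasp; the last joint's range is limited). The gripper opens to 85 mm and grips with 20 to 120 N. Pads are 22 mm wide; open, the fingers measure 114 mm over their backs; the gripper's body (76 mm by 85 mm) begins 54 mm behind the grasp point. The pads swing forward as they close: fully open they stand 13 mm farther back than shut.
Start: joints at [-1.431, 0.527, 1.433, -0, 1.181, -0.178], TCP at [0.196, -0.593, 0.231] pointing down, gripper open.
Joint ranges: [-3.08, 3.08], [-0.75, 2.2], [0.22, 2.44], [-1.43, 4.57], [0, 2.65], [-2.85, 2.85]. Speed limits (rad/s): [2.79, 2.79, 3.14, 3.14, 3.14, 3.14].

## Interface

Orientations are given as a unit quaternion [x, y, z, w].
In Python, from station import manip, viewer, job gives the robot as it stands.
- The arm moves only by the tool move_arm, never from a script. Its argument "deltas" is one flat list of numbers, 7 for each row, row after row: the finger opening in mm, from 0 to 85.4, then the shift along the tool's x, y, z in mm, then the turn, a rotation vector about the tool's x, y, z in degrees. In form: [jaw, tx, ty, tz, rx, ry, rz, jaw, tx, ty, tz, rx, ry, rz, ...]. A call has 1 to 10 rows; each row shifts and turns the commanded pose from where the row before left it, along the tool's axes as they then stand; what a row does not reach is not made up. A row lasts 1/10 s, in which the tool goes at most 50 mm and 8.59 degrees, less where a joint would pass 70% of its speed; a pose out of reach is approached as far as the arm can. A call is refused whole if a number of a shift passes 50 or a number of a turn 8.59, either way. A call with a gripper value outside its range is refused whole. The fingers move at their own pace and stop on an object; "force" is the grip in N (left out, the last holds). Time passes only in rows, so rows that do not move let the fingers close. It gives the time, the measured TCP pose, the force and the opening at its end, in the units of the state.
- manip.sense(): the state, without advancing time (a new reading comes with each control period).
- viewer.snapshot(name): name is "scene" or "side" or "wrist"; returns a dict with "image" (420x560x3 uint8, red, green, blue), "depth" (420x560 float32, m along the optical axis (not along the pixel's ray), 0 where there is no reading), "fovy" (degrees; the focal length in pixels is half the picture's height over the tangent of half this angle, whatever the lens; pixels are square), "cx", "cy" (the principal point, pixels), "R" (3x3) and "t" (3): a world point X has camera coordinates R X + t. Camera axes: x right, y down, z forward; pixel columns grow to the right and rows downward; lengths in m; the calibration is good to about 2 mm. A picture is of the moment at which its call begins.
- job.sign_off(): hands the job in, once; it reports no verdict.
The state is a dict: "t": time; "q": joint angles; "qd": joint speeds; "tau": joint torques, N m; "tcp_pos": TCP position; "tool_rot": TCP orientation; "force": force on the tool from outside, world axes, zero at the start; "ft_torque": the same for the moment, N m; "finger_gap": opening from 0.0 (shut) to 1.0 (fully open).
Only numpy, scipy, OpenCV 4.12 (cv2) and the standard library are available. Lean on these libraries where they do the work, as an engineer would, in place of code of your own. Each camera call takes 0.05 s, during which the arm holds its last target.

## Working session

There is one attempt and no reset: what is moved stays moved. The work goes in short steps, Python scripts to look and compute and a tool call to move; the robot and the scene stay as the last step left them, time stands still between calls to the robot, and variables do not carry over. Pictures are saved under pics/ and viewed, and the job is handed in when it is done.

Besides the shell and the picture viewer there is one more tool, called after ">>>" as name(argument=value, ...) on one line, values as JSON. move_arm: Moves the arm, as the interface text tells. Its arguments: {"type":"object","properties":{"deltas":{"type":"array"},"force":{"type":"number"}},"required":["deltas"]}

```bash
mkdir -p pics; ls; python3 - <<'E'
from station import manip, viewer, job
import cv2,numpy as np
s=manip.sense();print({k:np.round(v,4).tolist() for k,v in s.items()})
for n in ["scene","side","wrist"]:
    d=viewer.snapshot(n);cv2.imwrite(f"pics/{n}0.png",d["image"][:,:,::-1]);np.savez(f"pics/{n}0.npz",**d)
    print(n,d["fovy"],d["cx"],d["cy"],np.round(d["R"],3).tolist(),np.round(d["t"],3))
E
```

```text
pics
{'t': 0.0, 'q': [-1.4305, 0.5285, 1.4339, 0.0, 1.1814, -0.1785], 'qd': [-0.0001, 0.0014, 0.0007, -0.0005, 0.0004, 0.0007], 'tau': [0.0015, -44.2349, -17.8026, -0.0002, 0.0085, -0.0], 'tcp_pos': [0.1958, -0.5928, 0.2303], 'tool_rot': [0.4149, 0.5735, -0.4137, 0.5725], 'force': [0.4319, 0.0813, -0.7567], 'ft_torque': [0.0031, 0.0044, 0.0555], 'finger_gap': 0.998}
scene 45.759366190244634 271.28681891355296 208.74983970751785 [[-0.39, 0.921, -0.01], [0.771, 0.321, -0.55], [-0.503, -0.222, -0.835]] [ 0.231 -0.41   1.511]
side 54.60401247057135 278.3920015780625 211.58518411942444 [[-0.993, -0.113, -0.024], [-0.035, 0.492, -0.87], [0.11, -0.863, -0.493]] [0.556 0.065 1.056]
wrist 71.19209484716923 274.2424410726296 209.4609784870074 [[0.313, -0.95, -0.001], [-0.91, -0.3, 0.286], [-0.272, -0.088, -0.958]] [-0.624 -0.037  0.379]
```

View pics/scene0.png

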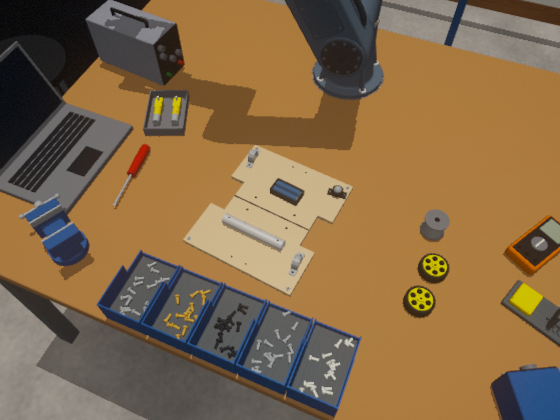

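View pics/side0.png

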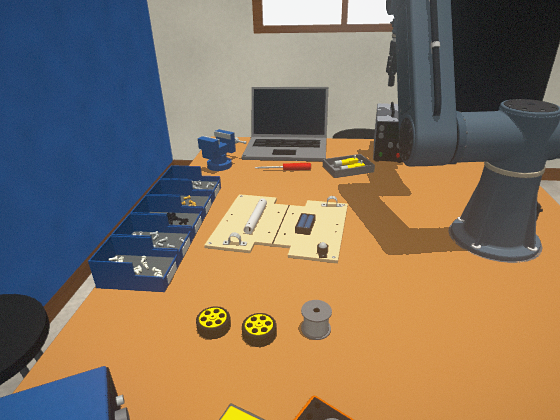

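View pics/wrist0.png

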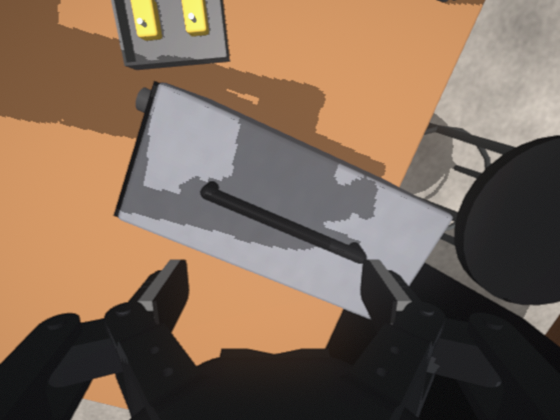

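The scene view shows the tube from about (223,218) to (283,244), with the line running from about (237,194) to (300,223) between the notches. The holder is at (287,191), the saddles at (252,157) and (297,260), and the castor at (338,191). I'll measure these next.

```bash
cat > h.py <<'E'
import numpy as np,cv2
def f(d): return 210/np.tan(np.radians(float(d["fovy"]))/2)
def ray(d,u,v,z):
    "world point of pixel at world height z"
    R=d["R"];t=d["t"];c=-R.T@t
    r=R.T@np.array([(u-d["cx"])/f(d),(v-d["cy"])/f(d),1.])
    return c+r*(z-c[2])/r[2]
def proj(d,X):
    p=np.asarray(X)@d["R"].T+d["t"]; return np.c_[p[...,0]/p[...,2]*f(d)+d["cx"],p[...,1]/p[...,2]*f(d)+d["cy"]]
def cloud(d):
    v,u=np.mgrid[0:420,0:560];z=d["depth"]
    P=np.stack([(u-d["cx"])/f(d)*z,(v-d["cy"])/f(d)*z,z],-1)
    return (P-d["t"])@d["R"]
E
python3 - <<'E'
from h import *
for n in ["scene","side"]:
    d=dict(np.load(f"pics/{n}0.npz"));P=cloud(d);im=d["image"].astype(int)
    hsv=cv2.cvtColor(d["image"],cv2.COLOR_RGB2HSV)
    for uv in ([(252,232),(287,191),(338,191),(200,240),(300,160)] if n=="scene" else [(256,216),(305,222),(230,210)]):
        print(n,uv,P[uv[1],uv[0]].round(4),im[uv[1],uv[0]],hsv[uv[1],uv[0]])
d=dict(np.load("pics/scene0.npz"))
c=d["image"][140:300,175:365,::-1];cv2.imwrite("pics/crop0.png",cv2.resize(c,None,fx=4.2,fy=3.7 and 4.2*0+3.7,interpolation=cv2.INTER_CUBIC))
E
```

```text
scene (252, 232) [ 0.6366 -0.0301  0.0297] [176 172 165] [ 19  16 176]
scene (287, 191) [0.4962 0.002  0.0313] [ 68  81 104] [109  88 104]
scene (338, 191) [0.4441 0.118  0.0263] [132 129 125] [ 17  14 132]
scene (200, 240) [ 0.6937 -0.1412  0.0092] [203 182 141] [ 20  78 203]
scene (300, 160) [ 0.3682 -0.0117  0.0004] [174 126  66] [ 17 158 174]
side (256, 216) [ 0.6214 -0.0067  0.0317] [224 220 209] [ 22  17 224]
side (305, 222) [ 0.4869 -0.0033  0.0205] [91 82 86] [167  25  91]
side (230, 210) [ 0.7113 -0.0759  0.0081] [242 226 174] [ 23  72 242]
```

View pics/crop0.png

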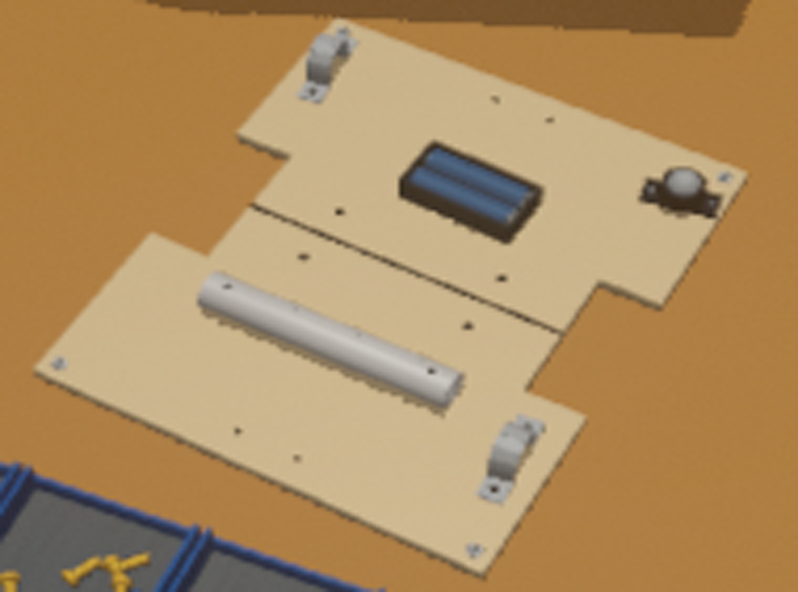

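```bash
python3 - <<'E'
from h import *
d=dict(np.load("pics/scene0.npz"))
C=lambda x,y:(x/4.2+175,y/3.7+140)
a=ray(d,*C(250,206),.009);b=ray(d,*C(562,331),.009);print("line",a,b,np.linalg.norm(a-b),(a+b)/2,np.degrees(np.arctan2(-(b-a)[0],(b-a)[1])))
cor=[ray(d,*C(*p),.009) for p in [(338,18),(746,174),(485,574),(36,372)]]
for c in cor: print("corner",c.round(4))
print("cent",np.mean(cor,0),[np.linalg.norm(cor[i]-cor[(i+1)%4]).round(4) for i in range(4)])
ey=(b-a)/np.linalg.norm(b-a);m=(a+b)/2
# tube via depth cloud
for n in["scene","side"]:
    dd=dict(np.load(f"pics/{n}0.npz"));P=cloud(dd).reshape(-1,3)
    ex=np.array([ey[1],-ey[0],0]);q=np.c_[(P-m)@ex,(P-m)@ey,P[:,2]]
    for w in(1,):
        k=(q[:,0]>.035)&(q[:,0]<.11)&(abs(q[:,1])<.098)&(q[:,2]>.017)&(q[:,2]<.05)
        t=q[k];print(n,k.sum(),t.mean(0),t.min(0),t.max(0)); 
        top=t[t[:,2]>.024]; pf=np.polyfit(top[:,1],top[:,0],1);print("slope deg",np.degrees(pf[0]),pf[1])
        print("plate z",np.median(q[(q[:,0]>.11)&(q[:,0]<.16)&(abs(q[:,1])<.05),2]))
    k=(abs(q[:,0])<.17)&(abs(q[:,1])<.145)&(q[:,2]>.016)&(q[:,2]<.06)
    from scipy.ndimage import label
    L,nn=label(k.reshape(420,560))
    for i in range(1,nn+1):
        s=q[L.ravel()==i]
        if len(s)>15: print(i,len(s),s.min(0).round(3),s.max(0).round(3))
# tube ends by ray at z=.0215: axis
for p in [(205,288),(455,390)]: 
    r=ray(d,*C(*p),.0215)-m; print("tube end",r@ex,r@ey)
E
```

```text
line [ 0.54557025 -0.12031387  0.009     ] [0.56649855 0.08745375 0.009     ] 0.2088190092533211 [ 0.5560344  -0.01643006  0.009     ] -5.75196680849746
corner [ 0.3721 -0.1396  0.009 ]
corner [0.4057 0.1459 0.009 ]
corner [0.7414 0.1098 0.009 ]
corner [ 0.7101 -0.1767  0.009 ]
cent [ 0.55732289 -0.01515582  0.009     ] [np.float64(0.2875), np.float64(0.3377), np.float64(0.2882), np.float64(0.34)]
scene 681 [ 0.0780326  -0.0052322   0.03050979] [ 0.06187661 -0.08765658  0.01759816] [0.08883942 0.07268883 0.04047768]
slope deg 0.11071651674886147 0.07724356259650768
plate z 0.009089323589505495
1 80 [-0.143 -0.133  0.016] [-0.11  -0.114  0.04 ]
2 499 [-0.091 -0.031  0.016] [-0.045  0.047  0.034]
4 102 [-0.143  0.107  0.016] [-0.114  0.133  0.04 ]
6 688 [ 0.062 -0.088  0.016] [0.089 0.073 0.04 ]
7 105 [0.081 0.112 0.017] [0.112 0.129 0.042]
side 292 [0.06837412 0.00236109 0.02966611] [ 0.0590916  -0.08703023  0.01704805] [0.08444455 0.07664806 0.03575727]
slope deg 0.3601321688652751 0.06896284216910625
plate z 0.008748634371831418
1 36 [-0.142 -0.132  0.017] [-0.114 -0.112  0.038]
2 294 [ 0.059 -0.087  0.016] [0.084 0.077 0.036]
4 293 [-0.093 -0.032  0.016] [-0.049  0.05   0.031]
5 64 [0.078 0.111 0.017] [0.109 0.132 0.039]
7 102 [-0.143  0.112  0.016] [-0.118  0.136  0.038]
tube end 0.07542405586494987 -0.08819760067094173
tube end 0.07416606966883339 0.07419347910736625
```

```bash
cat >> h.py <<'E'
from scipy.spatial.transform import Rotation as Ro
m=np.array([.5562,-.0163,.009]);yaw=np.radians(-5.75)
ex=np.array([np.cos(yaw),np.sin(yaw),0]);ey=np.array([-ex[1],ex[0],0])
def pl(p): p=np.asarray(p)-m; return np.array([p@ex,p@ey,p[2]+.009])
def goal(s=1): z=s*ey;x=np.array([0,0,-1.]);return Ro.from_matrix(np.c_[x,np.cross(z,x),z])
def togo(st,target,s=1):
    R=Ro.from_quat(st["tool_rot"]);return R.inv().apply(target-np.array(st["tcp_pos"]))*1000,np.degrees((R.inv()*goal(s)).as_rotvec())
def W(px,py,z): r=m+px*ex+py*ey; r[2]=z; return r
E
python3 - <<'E'
from h import *
from station import manip
st=manip.sense();print(Ro.from_quat(st["tool_rot"]).as_matrix().round(3))
T=W(.075+.0075,-.007,.12);print(T)
for s in(1,-1): print(togo(st,T,s))
E
```

```text
[[-0.     0.95   0.313]
 [ 0.002  0.313 -0.95 ]
 [-1.     0.    -0.002]]
[ 0.63758359 -0.03153029  0.12      ]
(array([ 111.39461408,  595.40340836, -394.47318112]), array([-1.55983727e+02, -3.43647232e-03, -1.36241010e-01]))
(array([ 111.39461408,  595.40340836, -394.47318112]), array([ 2.40162161e+01, -9.86180504e-02,  2.48749038e-03]))
```

>>> move_arm(deltas=[0, 0, 33, -22, 0, 0, 0, 0, 0, 33, -22, 0, 0, 0, 0, 0, 33, -22, 0, 0, 0, 0, 0, 33, -22, 0, 0, 0, 0, 0, 33, -22, 0, 0, 0, 0, 0, 33, -22, 0, 0, 0, 0, 0, 33, -22, 0, 0, 0, 0, 0, 33, -22, 0, 0, 0, 0, 0, 33, -22, 0, 0, 0], force=60)

```text
t: 1.05
tcp_pos: [0.4166, -0.3109, 0.2312]
tool_rot: [0.414, 0.573, -0.414, 0.573]
force: [0.9, 0.0, 0.8]
finger_gap: -0.0
```

>>> move_arm(deltas=[0, 0, 33, -22, 0, 0, 0, 0, 0, 33, -22, 0, 0, 0, 0, 0, 33, -22, 0, 0, 0, 0, 0, 33, -22, 0, 0, 0, 0, 0, 33, -22, 0, 0, 0, 0, 0, 33, -22, 0, 0, 0, 0, 0, 33, -22, 0, 0, 0, 0, 0, 33, -22, 0, 0, 0, 0, 0, 33, -22, 0, 0, 0])

```text
t: 1.95
tcp_pos: [0.6365, -0.0297, 0.2309]
tool_rot: [0.414, 0.573, -0.414, 0.573]
force: [0.6, 0.0, 0.1]
finger_gap: -0.001
```

>>> move_arm(deltas=[0, 0, 0, 0, 6, 0, 0, 0, 0, 0, 0, 6, 0, 0, 0, 0, 0, 0, 6, 0, 0, 0, 0, 0, 0, 6, 0, 0, 0, 0, 0, 0, 0, 0, 0])

```text
t: 2.45
tcp_pos: [0.6356, -0.0311, 0.2309]
tool_rot: [-0.524, -0.475, 0.524, -0.474]
force: [0.8, 0.0, -0.7]
finger_gap: 0.002
```

```bash
python3 - <<'E'
from h import *
from station import manip,viewer
d=viewer.snapshot("wrist");cv2.imwrite("pics/w1.png",d["image"][:,:,::-1]);np.savez("pics/w1.npz",**d)
st=manip.sense();print(st["t"],st["q"],st["tcp_pos"],st["force"],st["finger_gap"])
print(pl(st["tcp_pos"]),togo(st,W(.0825,-.007,.06),-1))
E
```

```text
2.5 [-2.24313457e-01  5.43873574e-01  1.40219255e+00 -1.12888852e-05
  1.19635199e+00  1.44439005e+00] [ 0.63562978 -0.03117169  0.23093108] [-0.58825238 -0.05851237 -0.25448636] -0.002640518327434829
[ 0.0805201  -0.00683894  0.23093108] (array([170.92937914,   2.11969683,   0.18191911]), array([ 0.14056879, -0.00530791,  0.04700067]))
```

View pics/w1.png

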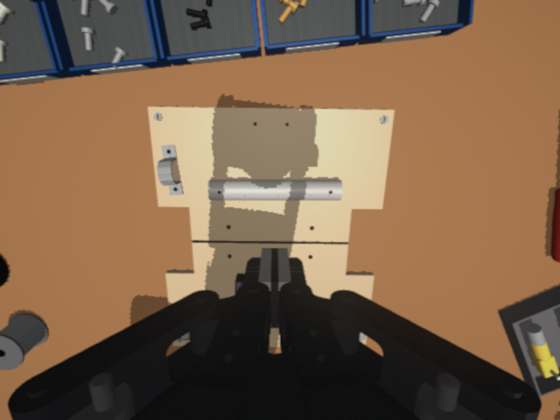

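The wrist view shows the line from (191,241) to (349,243) and the tube from (208,190) to (342,190). I'll use these to check the scene estimate.

```bash
python3 - <<'E'
from h import *
d=dict(np.load("pics/w1.npz"))
for p in [(191,241.5),(349,243)]: print("line",pl(ray(d,*p,.009)))
for p in [(209,190),(342,190)]: print("tube",pl(ray(d,*p,.0265)))
# tube edges in columns
g=cv2.cvtColor(d["image"],cv2.COLOR_RGB2HSV)
for c in (215,235,260,280,300,320,335): print(c,[(r,*g[r,c]) for r in range(176,204,2)])
E
```

```text
line [-0.00074089  0.10451534  0.009     ]
line [-0.00288525 -0.1074442   0.009     ]
tube [0.07391392 0.07193425 0.0265    ]
tube [ 0.07394888 -0.08905133  0.0265    ]
215 [(176, np.uint8(18), np.uint8(75), np.uint8(139)), (178, np.uint8(17), np.uint8(74), np.uint8(137)), (180, np.uint8(16), np.uint8(33), np.uint8(102)), (182, np.uint8(17), np.uint8(16), np.uint8(109)), (184, np.uint8(15), np.uint8(17), np.uint8(118)), (186, np.uint8(15), np.uint8(17), np.uint8(123)), (188, np.uint8(19), np.uint8(15), np.uint8(133)), (190, np.uint8(19), np.uint8(14), np.uint8(143)), (192, np.uint8(15), np.uint8(16), np.uint8(131)), (194, np.uint8(15), np.uint8(17), np.uint8(120)), (196, np.uint8(15), np.uint8(18), np.uint8(114)), (198, np.uint8(17), np.uint8(17), np.uint8(103)), (200, np.uint8(17), np.uint8(65), np.uint8(122)), (202, np.uint8(18), np.uint8(76), np.uint8(137))]
235 [(176, np.uint8(22), np.uint8(63), np.uint8(224)), (178, np.uint8(19), np.uint8(71), np.uint8(157)), (180, np.uint8(18), np.uint8(28), np.uint8(109)), (182, np.uint8(15), np.uint8(14), np.uint8(144)), (184, np.uint8(17), n
[... 3300 characters left out ...]
[(176, np.uint8(21), np.uint8(65), np.uint8(213)), (178, np.uint8(18), np.uint8(74), np.uint8(137)), (180, np.uint8(16), np.uint8(30), np.uint8(110)), (182, np.uint8(18), np.uint8(18), np.uint8(140)), (184, np.uint8(15), np.uint8(15), np.uint8(165)), (186, np.uint8(16), np.uint8(15), np.uint8(181)), (188, np.uint8(16), np.uint8(14), np.uint8(203)), (190, np.uint8(19), np.uint8(13), np.uint8(221)), (192, np.uint8(18), np.uint8(14), np.uint8(221)), (194, np.uint8(18), np.uint8(15), np.uint8(201)), (196, np.uint8(16), np.uint8(15), np.uint8(190)), (198, np.uint8(18), np.uint8(15), np.uint8(168)), (200, np.uint8(19), np.uint8(59), np.uint8(193)), (202, np.uint8(20), np.uint8(67), np.uint8(223))]
```

>>> move_arm(deltas=[0, 35, 2.5, 1, 0, 0, 0, 0, 35, 0, 0, 0, 0, 0, 0, 35, 0, 0, 0, 0, 0, 0, 35, 0, 0, 0, 0, 0, 0, 25, 0, 0, 0, 0, 0, 0, 15, 0, 0, 0, 0, 0, 0, 8, 0, 0, 0, 0, 0, 0, 0, 0, 0, 0, 0])

```text
invalid input at $.deltas: expected a multiple of 7 numbers
```

>>> move_arm(deltas=[0, 2, 0, 0, 0, 0, 0, 0, 2, 0, 0, 0, 0, 0, 0, 1, 0, 0, 0, 0, 0, 0, 1, 0, 0, 0, 0, 0, 0, 0, 0, 0, 0, 0, 0])

```text
t: 3.0
tcp_pos: [0.6358, -0.0312, 0.2251]
tool_rot: [-0.524, -0.475, 0.524, -0.474]
force: [0.5, -0.5, 0.5]
finger_gap: 0.002
```

```bash
python3 - <<'E'
from h import *
from station import manip
st=manip.sense();print(st["t"],st["force"],pl(st["tcp_pos"]),togo(st,W(.083,-.008,.034),-1))
E
```

```text
3.0 [ 0.48410969 -0.54161255  0.46463553] [ 0.08067139 -0.00690169  0.22509063] (array([191.08969105,   2.39717569,   1.11370222]), array([ 0.02943867, -0.0042505 ,  0.02072812]))
```

>>> move_arm(deltas=[0, 35, 2.4, 1, 0, 0, 0, 0, 35, 0, 0, 0, 0, 0, 0, 35, 0, 0, 0, 0, 0, 0, 35, 0, 0, 0, 0, 0, 0, 25, 0, 0, 0, 0, 0, 0, 13, 0, 0, 0, 0, 0, 0, 6, 0, 0, 0, 0, 0, 0, 0, 0, 0, 0, 0, 0])

```text
t: 3.8
tcp_pos: [0.6384, -0.0325, 0.0412]
tool_rot: [0.524, 0.474, -0.524, 0.474]
force: [-0.1, -0.3, 0.2]
finger_gap: 0.004
```

>>> move_arm(deltas=[0, 2, 0, 0, 0, 0, 0, 0, 2, 0, 0, 0, 0, 0, 0, 1, 0, 0, 0, 0, 0, 0, 0, 0, 0, 0, 0, 0])

```text
t: 4.2
tcp_pos: [0.6384, -0.0325, 0.0368]
tool_rot: [0.525, 0.474, -0.524, 0.475]
force: [-0.4, -0.0, 1.3]
finger_gap: -0.001
```

```bash
python3 - <<'E'
from h import *
from station import manip,viewer
d=viewer.snapshot("wrist");cv2.imwrite("pics/w2.png",d["image"][:,:,::-1]);np.savez("pics/w2.npz",**d)
st=manip.sense();print(st["t"],st["force"],pl(st["tcp_pos"]),togo(st,W(.083,-.008,.034),-1))
E
```

```text
4.25 [-0.6153906   0.2797524   0.23138477] [ 0.08334172 -0.00790679  0.03673065] (array([ 2.73044776, -0.34342945,  0.09289581]), array([ 0.01865955,  0.00419953, -0.03516718]))
```

View pics/w2.png

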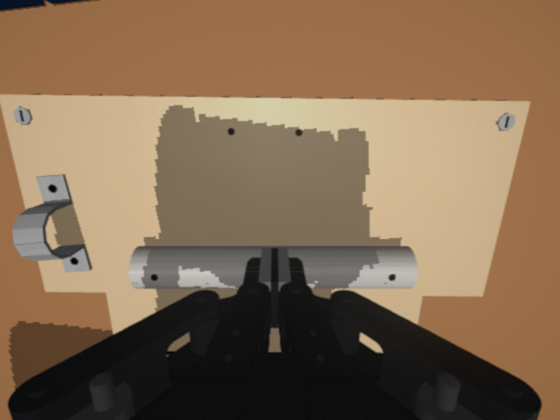

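The fingertip is over the middle of the tube at about (275,255), slightly to the +x side as intended. I'll probe down for contact.

>>> move_arm(deltas=[0, 1, 0, 0, 0, 0, 0, 0, 1, 0, 0, 0, 0, 0, 0, 0, 0, 0, 0, 0, 0])

```text
t: 4.55
tcp_pos: [0.638, -0.0325, 0.0341]
tool_rot: [-0.524, -0.474, 0.524, -0.474]
force: [0.2, -0.6, 0.0]
finger_gap: 0.001
```

>>> move_arm(deltas=[0, 1, 0, 0, 0, 0, 0, 0, 0, 0, 0, 0, 0, 0])

```text
t: 4.75
tcp_pos: [0.6389, -0.0326, 0.0338]
tool_rot: [0.525, 0.474, -0.524, 0.475]
force: [1.0, 1.5, 2.4]
finger_gap: 0.004
```

>>> move_arm(deltas=[0, 0.5, 0, 0, 0, 0, 0, 0, 0, 0, 0, 0, 0, 0])

```text
t: 4.95
tcp_pos: [0.6391, -0.0326, 0.0337]
tool_rot: [0.525, 0.474, -0.524, 0.475]
force: [0.2, 0.3, 5.1]
finger_gap: -0.001
```

>>> move_arm(deltas=[0, 0, -1.5, 0, 0, 0, 0, 0, 0, -3, 0, 0, 0, 0, 0, 0, -3, 0, 0, 0, 0, 0, 0, -3, 0, 0, 0, 0, 0, 0, -4, 0, 0, 0, 0, 0, 0, -4, 0, 0, 0, 0, 0, 0, -4, 0, 0, 0, 0, 0, 0, -3, 0, 0, 0, 0, 0, 0, -2.5, 0, 0, 0, 0, 0, 0, -2, 0, 0, 0, 0])

```text
t: 5.95
tcp_pos: [0.6092, -0.0296, 0.0339]
tool_rot: [0.525, 0.474, -0.524, 0.475]
force: [0.4, 1.4, 7.3]
finger_gap: 0.002
```

>>> move_arm(deltas=[0, 0, 0, 0, 0, 0, 0, 0, 0, 0, 0, 0, 0, 0])

```text
t: 6.15
tcp_pos: [0.609, -0.0296, 0.0339]
tool_rot: [0.525, 0.474, -0.524, 0.475]
force: [-1.1, -0.2, 6.5]
finger_gap: 0.005
```

>>> move_arm(deltas=[0, -1, 0, 0, 0, 0, 0, 0, -3, 0, 0, 0, 0, 0, 0, -6, 0, 0, 0, 0, 0, 0, 0, 0, 0, 0, 0, 0])

```text
t: 6.55
tcp_pos: [0.6086, -0.0296, 0.0433]
tool_rot: [0.524, 0.474, -0.524, 0.475]
force: [0.2, 0.1, -1.0]
finger_gap: 0.002
```

```bash
python3 - <<'E'
from h import *
from station import manip,viewer
for n in("wrist","scene"):
    d=viewer.snapshot(n);cv2.imwrite(f"pics/{n}3.png",d["image"][:,:,::-1]);np.savez(f"pics/{n}3.npz",**d)
st=manip.sense();print(st["t"],st["force"],pl(st["tcp_pos"]),togo(st,W(.083,-.008,.034),-1))
d=dict(np.load("pics/scene3.npz"))
c=d["image"][170:300,175:345,::-1];cv2.imwrite("pics/crop3.png",cv2.resize(c,None,fx=4.5,fy=4.5,interpolation=cv2.INTER_CUBIC))
E
```

```text
6.65 [-0.0533394  -0.71681114  0.23087671] [ 0.05314369 -0.00793079  0.04285962] (array([ 8.86034999, 29.85607646,  0.07595377]), array([ 0.01326613,  0.00110536, -0.00139029]))
```

View pics/wrist3.png

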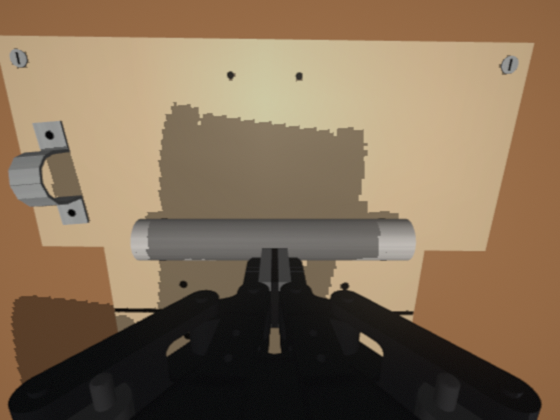

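View pics/crop3.png

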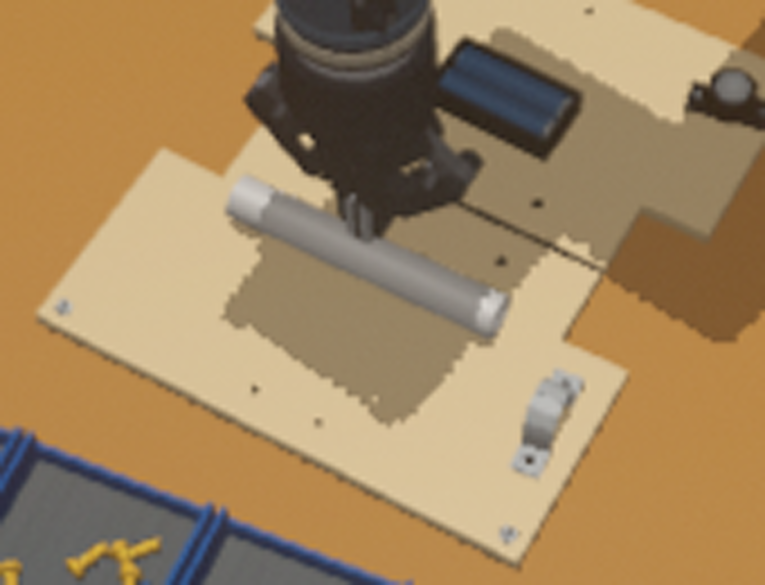

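```bash
cat >> h.py <<'E'
def tube(d,cols,rlo,rhi):
    s=cv2.cvtColor(d["image"],cv2.COLOR_RGB2HSV)[:,:,1].astype(float); out=[]
    for c in cols:
        k=np.where(s[rlo:rhi,c-1:c+2].mean(1)<40)[0]+rlo
        r0,r1=k.min()-.5,k.max()+.5
        an=lambda r:np.arctan((r-d["cy"])/f(d)); r=np.tan((an(r0)+an(r1))/2)*f(d)+d["cy"]
        p=pl(ray(d,c,r,.0215)); out.append(p[:2]); print(c,r0,r1,p.round(4))
    o=np.array(out);print("slope deg",np.degrees(np.polyfit(o[:,1],o[:,0],1)[0]))
E
python3 - <<'E'
from h import *
tube(dict(np.load("pics/w1.npz")),[220,240,320,335],172,210)
d=dict(np.load("pics/wrist3.npz"))
tube(d,[145,175,220,340,370,405],205,275)
for p in [(132,240),(414,240)]: print("end",pl(ray(d,*p,.0215)))
for p in [(116,310),(412,313)]: print("line",pl(ray(d,*p,.009)))
E
```

```text
220 179.5 199.5 [0.0734 0.0595 0.0215]
240 179.5 199.5 [0.0734 0.035  0.0215]
320 179.5 199.5 [ 0.0734 -0.0632  0.0215]
335 179.5 199.5 [ 0.0734 -0.0816  0.0215]
slope deg -0.012483111738136711
145 219.5 259.5 [0.0581 0.0698 0.0215]
175 218.5 259.5 [0.0585 0.0517 0.0215]
220 218.5 259.5 [0.0584 0.0245 0.0215]
340 218.5 259.5 [ 0.0584 -0.0478  0.0215]
370 218.5 259.5 [ 0.0584 -0.0659  0.0215]
405 219.5 259.5 [ 0.0581 -0.0871  0.0215]
slope deg 0.014793014710147613
end [0.05771822 0.07769087 0.0215    ]
end [ 0.05767136 -0.09257073  0.0215    ]
line [-0.00026322  0.10271095  0.009     ]
line [-0.00281381 -0.10509898  0.009     ]
```

>>> move_arm(deltas=[0, 0, 8, 0, 0, 0, 0, 0, 0, 7, 0, 0, 0, 0, 0, 0, 0, 0, 0, 0, 0, 0, 5, 0, 0, 0, 0, 0, 0, 3, 0, 0, 0, 0, 0, 0, 1, 0, 0, 0, 0, 0, 0, 1, 0, 0, 0, 0, 0, 0, 0, 0, 0, 0, 0, 0])

```text
t: 7.45
tcp_pos: [0.6243, -0.0311, 0.0337]
tool_rot: [0.525, 0.474, -0.524, 0.475]
force: [1.4, 0.5, 3.9]
finger_gap: 0.001
```

>>> move_arm(deltas=[0, 0, -1.5, 0, 0, 0, 0, 0, 0, -3, 0, 0, 0, 0, 0, 0, -3, 0, 0, 0, 0, 0, 0, -3, 0, 0, 0, 0, 0, 0, -4, 0, 0, 0, 0, 0, 0, -4, 0, 0, 0, 0, 0, 0, -4, 0, 0, 0, 0, 0, 0, -3, 0, 0, 0, 0, 0, 0, -2.5, 0, 0, 0, 0, 0, 0, -2, 0, 0, 0, 0])

```text
t: 8.45
tcp_pos: [0.5942, -0.028, 0.0339]
tool_rot: [0.525, 0.474, -0.524, 0.475]
force: [-0.3, 0.5, 6.8]
finger_gap: -0.001
```

>>> move_arm(deltas=[0, 0, 0, 0, 0, 0, 0, 0, 0, 0, 0, 0, 0, 0, 0, -1, 0, 0, 0, 0, 0, 0, -3, 0, 0, 0, 0, 0, 0, -6, 0, 0, 0, 0, 0, 0, 0, 0, 0, 0, 0, 0])

```text
t: 9.05
tcp_pos: [0.5937, -0.0281, 0.0434]
tool_rot: [0.525, 0.474, -0.524, 0.475]
force: [0.7, -0.5, -0.5]
finger_gap: -0.0
```

>>> move_arm(deltas=[0, 0, 8, 0, 0, 0, 0, 0, 0, 7, 0, 0, 0, 0, 0, 0, 0, 0, 0, 0, 0, 0, 5, 0, 0, 0, 0, 0, 0, 3, 0, 0, 0, 0, 0, 0, 1, 0, 0, 0, 0, 0, 0, 1, 0, 0, 0, 0, 0, 0, 0, 0, 0, 0, 0, 0])

```text
t: 9.85
tcp_pos: [0.6094, -0.0296, 0.0338]
tool_rot: [0.525, 0.474, -0.524, 0.475]
force: [0.9, 0.9, 6.0]
finger_gap: 0.001
```

>>> move_arm(deltas=[0, 0, -1.5, 0, 0, 0, 0, 0, 0, -3, 0, 0, 0, 0, 0, 0, -3, 0, 0, 0, 0, 0, 0, -3, 0, 0, 0, 0, 0, 0, -4, 0, 0, 0, 0, 0, 0, -4, 0, 0, 0, 0, 0, 0, -4, 0, 0, 0, 0, 0, 0, -3, 0, 0, 0, 0, 0, 0, -2.5, 0, 0, 0, 0, 0, 0, -2, 0, 0, 0, 0])

```text
t: 10.85
tcp_pos: [0.5794, -0.0265, 0.0339]
tool_rot: [0.525, 0.474, -0.524, 0.475]
force: [0.9, 1.0, 6.1]
finger_gap: 0.001
```

>>> move_arm(deltas=[0, 0, 0, 0, 0, 0, 0, 0, 0, 0, 0, 0, 0, 0, 0, -1, 0, 0, 0, 0, 0, 0, -3, 0, 0, 0, 0, 0, 0, -6, 0, 0, 0, 0, 0, 0, 0, 0, 0, 0, 0, 0])

```text
t: 11.45
tcp_pos: [0.5788, -0.0266, 0.0434]
tool_rot: [0.525, 0.474, -0.524, 0.475]
force: [-0.0, -0.1, -1.0]
finger_gap: 0.001
```

```bash
python3 - <<'E'
from h import *
from station import manip,viewer
for n in("wrist","scene"):
    d=viewer.snapshot(n);cv2.imwrite(f"pics/{n}4.png",d["image"][:,:,::-1]);np.savez(f"pics/{n}4.npz",**d)
st=manip.sense();print(st["t"],st["force"],pl(st["tcp_pos"]))
E
```

```text
11.55 [ 0.11037431 -0.09268516 -0.28376537] [ 0.02318463 -0.0079122   0.04294329]
```

View pics/wrist4.png

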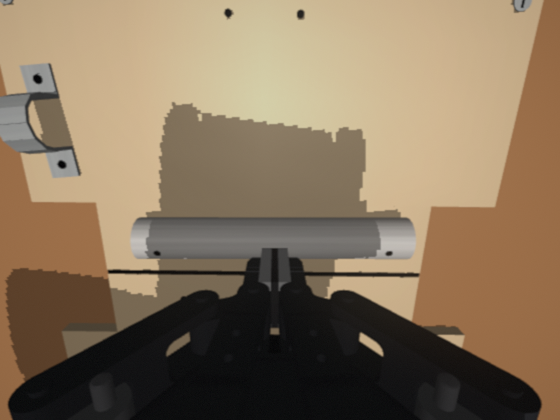

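The tube lies across rows 218–259 and is parallel to the line, which runs from (108,271) to (418,275). I'll measure what is left.

```bash
python3 - <<'E'
from h import *
d=dict(np.load("pics/wrist4.npz"))
tube(d,[145,175,220,340,370,405],205,264)
for p in [(108,271),(418,275)]: print("line",pl(ray(d,*p,.009)))
for p in [(132,239),(414,239)]: print("end",pl(ray(d,*p,.0215)))
E
```

```text
145 217.5 258.5 [0.0291 0.0697 0.0215]
175 217.5 258.5 [0.0291 0.0516 0.0215]
220 217.5 258.5 [0.0291 0.0245 0.0215]
340 217.5 257.5 [ 0.0294 -0.0478  0.0215]
370 217.5 258.5 [ 0.0291 -0.0659  0.0215]
405 218.5 258.5 [ 0.0288 -0.087   0.0215]
slope deg 0.0510847911559082
line [0.00018658 0.10343885 0.009     ]
line [-0.00289557 -0.10518226  0.009     ]
end [0.02841151 0.07763274 0.0215    ]
end [ 0.02836199 -0.0925204   0.0215    ]
```

>>> move_arm(deltas=[0, 0, 8, 0, 0, 0, 0, 0, 0, 7, 0, 0, 0, 0, 0, 0, 0, 0, 0, 0, 0, 0, 5, 0, 0, 0, 0, 0, 0, 3, 0, 0, 0, 0, 0, 0, 1, 0, 0, 0, 0, 0, 0, 1, 0, 0, 0, 0, 0, 0, 0, 0, 0, 0, 0, 0])

```text
t: 12.35
tcp_pos: [0.5945, -0.028, 0.0338]
tool_rot: [0.525, 0.474, -0.524, 0.475]
force: [0.9, 0.3, 6.0]
finger_gap: 0.001
```

>>> move_arm(deltas=[0, 0, -1.5, 0, 0, 0, 0, 0, 0, -3, 0, 0, 0, 0, 0, 0, -3, 0, 0, 0, 0, 0, 0, -3, 0, 0, 0, 0, 0, 0, -4, 0, 0, 0, 0, 0, 0, -4, 0, 0, 0, 0, 0, 0, -4, 0, 0, 0, 0, 0, 0, -3, 0, 0, 0, 0, 0, 0, -2.5, 0, 0, 0, 0, 0, 0, -2, 0, 0, 0, 0])

```text
t: 13.35
tcp_pos: [0.5645, -0.025, 0.0339]
tool_rot: [0.525, 0.474, -0.524, 0.475]
force: [0.3, 0.5, 7.7]
finger_gap: -0.0
```

>>> move_arm(deltas=[0, 0, 0, 0, 0, 0, 0, 0, 0, 0, 0, 0, 0, 0, 0, -1, 0, 0, 0, 0, 0, 0, -3, 0, 0, 0, 0, 0, 0, -6, 0, 0, 0, 0, 0, 0, 0, 0, 0, 0, 0, 0])

```text
t: 13.95
tcp_pos: [0.5638, -0.0251, 0.0434]
tool_rot: [0.525, 0.474, -0.524, 0.475]
force: [0.0, 0.9, -0.1]
finger_gap: 0.003
```

```bash
python3 - <<'E'
from h import *
from station import manip,viewer
for n in("wrist","scene"):
    d=viewer.snapshot(n);cv2.imwrite(f"pics/{n}5.png",d["image"][:,:,::-1]);np.savez(f"pics/{n}5.npz",**d)
d=dict(np.load("pics/wrist5.npz"))
tube(d,[160,175,220,340,370,390],205,270)
st=manip.sense();print(st["t"],st["force"],pl(st["tcp_pos"]))
E
```

```text
160 217.5 257.5 [0.0144 0.0606 0.0215]
175 216.5 257.5 [0.0148 0.0516 0.0215]
220 216.5 257.5 [0.0148 0.0245 0.0215]
340 216.5 256.5 [ 0.0151 -0.0477  0.0215]
370 216.5 257.5 [ 0.0147 -0.0658  0.0215]
390 216.5 257.5 [ 0.0147 -0.0779  0.0215]
slope deg -0.08849560852351533
14.05 [ 0.84194878  1.39370986 -0.66775996] [ 0.00823885 -0.00795282  0.04296237]
```

View pics/wrist5.png

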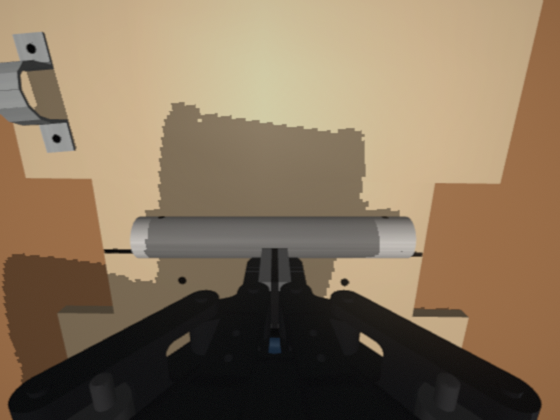

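```bash
python3 - <<'E'
from h import *
d=dict(np.load("pics/wrist5.npz"));g=cv2.cvtColor(d["image"],cv2.COLOR_RGB2GRAY).astype(float)
for cs in (range(107,122,3),range(417,422,2)):
  for c in cs:
    w=np.clip(g[244:262,c].max()*.7-g[244:262,c],0,None);r=(w*np.arange(244,262)).sum()/w.sum();print(c,r,pl(ray(d,c,r,.009)).round(4))
E
```

```text
107 250.85714285714286 [-1.000e-04  1.017e-01  9.000e-03]
110 250.87046632124353 [-0.0001  0.0997  0.009 ]
113 250.66917293233084 [0.     0.0977 0.009 ]
116 250.58549222797927 [0.0001 0.0958 0.009 ]
119 250.93270524899057 [-0.0002  0.0938  0.009 ]
417 254.12459016393439 [-0.0025 -0.1024  0.009 ]
419 254.16470588235293 [-0.0025 -0.1037  0.009 ]
421 254.13725490196077 [-0.0025 -0.105   0.009 ]
```

>>> move_arm(deltas=[0, 0, 8, 0, 0, 0, 0, 0, 0, 7.5, 0, 0, 0, 0, 0, 0, 0, 0, 0, 0, 0, 0, 5, 0, 0, 0, 0, 0, 0, 3, 0, 0, 0, 0, 0, 0, 1, 0, 0, 0, 0, 0, 0, 1, 0, 0, 0, 0, 0, 0, 0, 0, 0, 0, 0, 0])

```text
t: 14.85
tcp_pos: [0.5801, -0.0266, 0.0338]
tool_rot: [0.525, 0.474, -0.524, 0.475]
force: [0.9, 0.1, 6.3]
finger_gap: 0.001
```

>>> move_arm(deltas=[0, 0, -2, 0, 0, 0, 0, 0, 0, -3.5, 0, 0, 0, 0, 0, 0, -4, 0, 0, 0, 0, 0, 0, -4, 0, 0, 0, 0, 0, 0, -4, 0, 0, 0, 0, 0, 0, -4, 0, 0, 0, 0, 0, 0, -4, 0, 0, 0, 0, 0, 0, -3, 0, 0, 0, 0, 0, 0, -2.5, 0, 0, 0, 0, 0, 0, -1, 0, 0, 0, 0])

```text
t: 15.85
tcp_pos: [0.5479, -0.0234, 0.0339]
tool_rot: [0.525, 0.474, -0.524, 0.475]
force: [0.7, 1.4, 7.4]
finger_gap: 0.0
```

>>> move_arm(deltas=[0, 0, 0, 0, 0, 0, 0, 0, 0, 0, 0, 0, 0, 0, 0, 0, 0, 0, 0, 0, 0, 0, -1, 0, 0, 0, 0, 0, 0, -3, 0, 0, 0, 0, 0, 0, -6, 0, 0, 0, 0, 0, 0, -20, 0, 0, 0, 0, 0, 0, -30, 0, 0, 0, 0, 0, 0, -40, 0, 0, 0, 0, 0, 0, 0, 0, 0, 0, 0, 0])

```text
t: 16.85
tcp_pos: [0.5504, -0.0241, 0.1376]
tool_rot: [0.526, 0.471, -0.522, 0.477]
force: [0.4, -0.5, 0.5]
finger_gap: -0.001
```

>>> move_arm(deltas=[0, -40, -20, 0, 0, 0, 0, 0, -40, -20, 0, 0, 0, 0, 0, -10, -10, 0, 0, 0, 0, 0, 0, 0, 0, 0, 0, 0, 0, 0, 0, 0, 0, 0, 0])

```text
t: 17.35
tcp_pos: [0.4971, -0.0183, 0.2221]
tool_rot: [-0.524, -0.474, 0.525, -0.474]
force: [0.1, -0.7, -0.2]
finger_gap: 0.0
```

```bash
python3 - <<'E'
from h import *
from station import manip,viewer
for n in("wrist","scene","side"):
    d=viewer.snapshot(n);cv2.imwrite(f"pics/{n}6.png",d["image"][:,:,::-1]);np.savez(f"pics/{n}6.npz",**d)
st=manip.sense();print(st["t"],st["force"],pl(st["tcp_pos"]))
d=dict(np.load("pics/scene6.npz"))
c=d["image"][140:300,175:365,::-1];cv2.imwrite("pics/crop6.png",cv2.resize(c,None,fx=4.2,fy=3.7,interpolation=cv2.INTER_CUBIC))
E
```

```text
17.5 [-0.65407393 -0.58759118  0.10995679] [-0.05847349 -0.00794891  0.22133284]
```

View pics/wrist6.png

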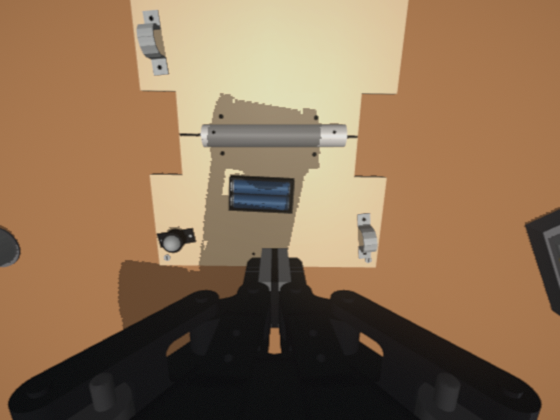

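View pics/crop6.png

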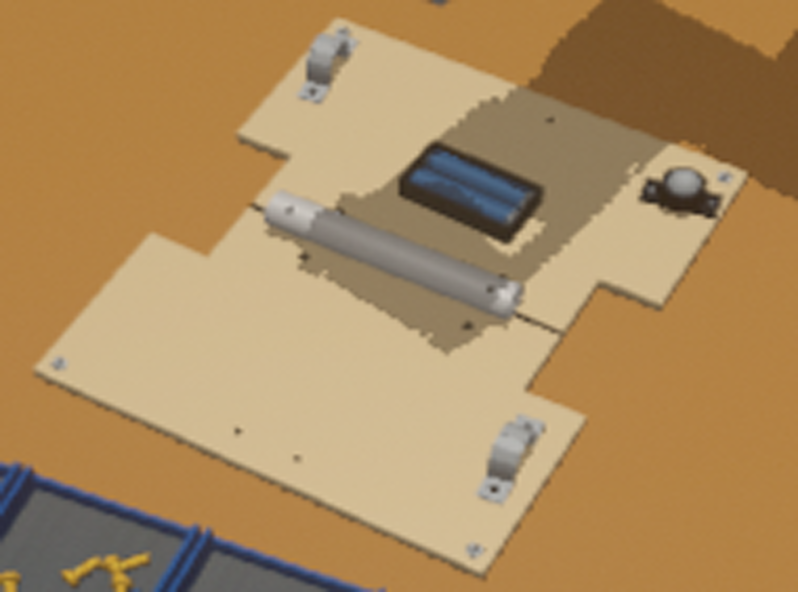

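The tube now lies along the line, from about (202,135) to (346,135) in the wrist view. The line shows beyond both ends, at (181,134) and (357,136). I'll check it with numbers.

```bash
python3 - <<'E'
from h import *
from station import viewer
d=dict(np.load("pics/wrist6.npz"))
tube(d,[215,230,300,340],115,155)
tube(viewer.snapshot("wrist"),[215,230,300,340],115,155)
g=cv2.cvtColor(d["image"],cv2.COLOR_RGB2GRAY).astype(float)
for c in (184,188,192,196,350,353): 
    w=np.clip(g[126:146,c].max()*.75-g[126:146,c],0,None);r=(w*np.arange(126,146)).sum()/w.sum();print(c,r,pl(ray(d,c,r,.009)).round(4))
for p in [(202,135),(346,135)]: print("end",pl(ray(d,*p,.0215)))
for p in [(179.5,134),(357,136.5)]: print("line end",pl(ray(d,*p,.009)))
# scene check
e=dict(np.load("pics/scene6.npz"));C=lambda x,y:(x/4.2+175,y/3.7+140)
for p in [(272,208),(514,302)]: print("scene axis ends",pl(ray(e,*C(*p),.0215)))
# bystander change
a=dict(np.load("pics/scene0.npz"))
Z=cloud(e)[...,2].copy();Pa=cloud(a);Pe=cloud(e)
for nm,(x0,x1,y0,y1) in dict(holder=(-.1,-.035,-.04,.06),sa=(-.15,-.1,-.14,-.1),cas=(-.15,-.1,.1,.14),sb=(.075,.12,.105,.14)).items():
    o=[]
    for P in(Pa,Pe):
        q=(P.reshape(-1,3)-m);q=np.c_[q@ex,q@ey,P.reshape(-1,3)[:,2]]
        k=(q[:,0]>x0)&(q[:,0]<x1)&(q[:,1]>y0)&(q[:,1]<y1)&(q[:,2]>.016)&(q[:,2]<.045);o.append(q[k].mean(0))
    print(nm,(o[1]-o[0]).round(4))
E
```

```text
215 124.5 146.5 [-0.0009  0.0591  0.0215]
230 124.5 146.5 [-0.001   0.042   0.0215]
300 124.5 146.5 [-0.001  -0.0375  0.0215]
340 124.5 146.5 [-0.001  -0.0829  0.0215]
slope deg 0.012298920765665768
215 124.5 145.5 [-0.0006  0.0589  0.0215]
230 124.5 145.5 [-0.0006  0.0419  0.0215]
300 124.5 145.5 [-0.0006 -0.0373  0.0215]
340 124.5 146.5 [-0.0012 -0.0826  0.0215]
slope deg 0.195925307656409
184 134.1293199554069 [0.0002 0.0978 0.009 ]
188 134.2532981530343 [0.     0.0932 0.009 ]
192 134.3304347826087 [-0.      0.0885  0.009 ]
196 134.70466321243524 [-0.0005  0.0838  0.009 ]
350 136.1411192214112 [-0.0022 -0.0974  0.009 ]
353 136.16730038022814 [-0.0022 -0.101   0.009 ]
end [-0.00028847  0.07378557  0.0215    ]
end [-0.00032343 -0.08965081  0.0215    ]
line end [0.00033453 0.10312209 0.009     ]
line end [-0.00256443 -0.10570232  0.009     ]
scene axis ends [ 0.0021046  -0.08693289  0.0215    ]
scene axis ends [0.00026822 0.07310909 0.0215    ]
holder [ 0.0003 -0.0005  0.    ]
sa [0.0005 0.0002 0.0005]
cas [0.0002 0.0003 0.0004]
sb [-0.0001 -0.0001  0.    ]
```

```bash
python3 -c "
from station import job
print(job.sign_off())"
```

```text
the job is handed in; nothing more can be done
None
```

I rolled the tube about 76 mm onto the axle line, and the job is handed in. It took five fingertip strokes with the jaws shut, pressing down with about 4–8 N and lifting straight off after each stroke.

| Check | Last measurement | Limit |
|---|---|---|
| Tube middle off the line | about 0.2 mm (wrist camera), about 1 mm (scene camera) | 5 mm |
| Tube direction off the line | about 0.7° | 5° |
| Tube middle along the line from the line's middle | about 7 mm | 20 mm |

- **Line ends:** the line shows beyond both ends of the tube.
- **Rolling:** after the first stroke the tube had moved half as far as the finger, so it rolled instead of dragging. The tube's turn angle was not measured directly. Rolling that distance comes to nearly a full turn, well past the half turn asked for.
- **Other parts:** the battery holder, castor and both saddles moved less than 1 mm by scene-camera depth. I did not measure the wheels, spool and screwdriver, but the arm never came down near them.
- **Release:** the arm finished about 0.19 m above the tube, reading only sensor noise. Two wrist pictures in a row gave the same tube position to within a pixel.

No check failed. The two cameras' readings differ by about 1 mm, which is within the 2 mm calibration. One move call was refused for a miscounted list, and this moved nothing and did no harm. Sign-off was at about 17.5 s of the 64 s allowed.

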